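Refit the pet feeder's portion wheel

ROBOT

A 6-joint arm with a two-finger parallel gripper is mounted at the origin on the work surface. World frame = base frame: x ahead of the robot, y to its left, z up, the work surface at z = 0. Lengths are in m, angles in degrees, forces in N, time in s.
With the tool pointing down it reaches from about 0.325 to 0.775 m from the base axis. Payload 9.3 kg.
Tool frame: the origin (TCP) lies between the finger pads, 19 mm behind the fingertips; this is the grasp point; z points along the fingers, y is the direction in which the jaws open and shut (so a half turn about z gives the same grasp; the last joint's range is limited). The gripper opens to 85 mm and grips with 20 to 120 N. Pads are 22 mm wide; open, the fingers measure 114 mm over their backs; the gripper's body (76 mm by 85 mm) begins 54 mm behind the grasp point. The pads swing forward as they close: fully open they stand 13 mm farther back than shut.
Start: joints at [-79.618, 14.817, 1.232, 76.415, 0, 81.257], TCP at [0.18, -0.52, 0.25] pointing down, gripper open.
Joint ranges: [-174.27, 174.27], [-52.1, 104.24], [-59.71, 78.15], [-110.17, 111.67], [-87.03, 83.33], [-180, 180]. Speed limits (degrees/s): [127.2, 127.2, 159.86, 180, 180, 180].

INTERFACE

Orientations are given as a 3x3 rotation matrix whose columns are the frame's x, y, z axes.
In Python, from plant import arm, get_image gives the robot as it stands.
- The arm moves only by the tool servo_tool, never from a script. Its argument "commands" is a list of rows, each a list of 5 numbers: the opening, from 0 (shut) to 1 (fully open), then the shift along the tool's x, y, z in m, then the turn about the tool's z in rad. In form: [[fingers, tx, ty, tz, spin], ...]. A call has 1 to 12 rows; each row shifts and turns the pose as measured when the row begins, along the tool's axes as they then stand; what a row does not reach is not made up. A row lasts 1/12 s, in which the tool goes at most 41.7 mm and 7.16 degrees, less where a joint would pass 70% of its speed; a pose out of reach is approached as far as the arm can. A call with a gripper value outside its range is refused whole. The fingers move at their own pace and stop on an object; "force" is the grip in N (left out, the last holds). Time passes only in rows, so rows that do not move let the fingers close. It gives the time, the measured TCP pose, the force and the opening at its end, in the units of the state.
- arm.read_state(): the state, without advancing time (a new reading comes with each control period).
- get_image(name): name is "scene" or "top" or "wrist"; returns a dict with "image" (420x560x3 uint8, red, green, blue), "range_z" (420x560 float32, m along the optical axis (not along the pixel's ray), 0 where there is no reading), "fx", "fy", "cx", "cy" (pixels), "world_from_camera" (4x4, takes a point from camera to world coordinates). Camera axes: x right, y down, z forward; pixel columns grow to the right and rows downward; lengths in m; the calibration is good to about 2 mm. A picture is of the moment at which its call begins.
- arm.close_job(): hands the job in, once; it reports no verdict.
The state is a dict: "time_s": time; "joint_pos": joint angles; "joint_velocities": joint speeds; "tau": joint torques, N m; "position": TCP position; "ee_rot": TCP orientation; "force": force on the tool from outside, world axes, zero at the start; "moment": the same for the moment, N m; "width": finger opening in m.
Only numpy, scipy, OpenCV 4.12 (cv2) and the standard library are available. Lean on these libraries where they do the work, as an engineer would, in place of code of your own. Each camera call takes 0.05 s, during which the arm holds its last target.

TASK

Press the push button on top of the pet feeder's base fully down and let it spring back, so that the drive is parked for fitting. Then take the four-paddle portion wheel by its tab from its drying stand, turn it until its cross-shaped stem meshes with the cross-shaped socket of the feeder and slide it fully home, flange flat on the socket block, against the spring inside. Finish still gripping the wheel by its tab and pressing it home - do not let go - and leave the three-paddle wheel and the other things on the shelf where they are.

Things in the scene. Friction and masses are not known exactly. Their poses are not given: they have to be found in the camera images.
- button (a joint): Spring push button of the feeder: 0 when up, 0.006 m when fully down (takes about 5 N). White round cap, 28 mm across, in a low grey housing on the top of the feeder's base; it moves straight down and springs back when released.
- button_top (a point): Centre of the top of the button's cap (moves with it).
- feeder: White pet feeder base with its hopper lifted off, fixed to the shelf: a box 170 mm (x) by 240 mm (y) by 60 mm high; origin at the centre of its underside, z up. The button stands at (0, -75) mm and the socket block at (0, 45) mm in its frame, both on its top.
- drive: The drive's socket: a steel block 50 mm square, 34 mm high, on top of the feeder base; fixed, does not turn. Origin at the centre of its underside, z up. It is set on the feeder at an angle of up to 40 degrees either way. In the middle of its hole stands a brass spring plunger, its top 20 mm below the mouth.
- drive_mouth (a point): Centre of the block's top face, at the mouth of its cross-shaped hole. x and y run along the two slots of the cross (and parallel to the block's sides), z up. Each slot is 25 mm long and 9.5 mm wide and goes to the block's full depth.
- plunger (a joint): Spring plunger in the socket: 0 when up, grows as it is pushed down, up to 0.007 m; the seated wheel pushes it to 0.006 m. Its spring needs 2.8 N to start and 7 N at 0.006 m, so it lifts the wheel 6 mm again if nobody presses.
- wheel: Four-paddle portion wheel, loose, grey plastic, about 120 g, upright in its drying stand. Origin: centre of its flange's underside, z up. Above it: flange 44 mm across, 4 mm thick; four paddles along x, -x, y, -y reaching 45 mm from the axis, top at 22 mm; hub 18 mm across up to 29 mm; tab from 26 to 68 mm. When home the origin is level with the socket's mouth.
- wheel_tab (a point): Grip point in the four-paddle wheel's upright flat tab, on the axis, 48 mm above the wheel's origin (20 mm below the tab's top). The tab is 30 mm long along x and 14 mm thick along y.
- wheel_tip (a point): Tip of the four-paddle wheel's stem, 26 mm below its origin. From the flange down: cross of two bars 22 by 7 mm along x and y (in line with the paddles), 16 mm long, then a round nose 10.4 mm across with a ball end. All four quarter turns mesh. If only the nose is in and the cross is not aligned, the wheel stops with its origin 16 mm above the mouth.
- other_wheel: The three-paddle wheel: same size, flange and tab, but three paddles and a plain round stem; it stands in the other drying stand and is to be left alone. Origin at the centre of its flange's underside.
- stand_a: Fixed white upright tube, 50 mm outside, 34 mm inside, 34 mm high; drying stand in which the four-paddle wheel hangs with its flange on the rim. Origin at the centre of its underside.
- stand_b: The same tube, holding the three-paddle wheel.
- dish: Yellow ceramic dish, 90 mm across, 40 mm high. Bystander.
- drip_bottle: Glass drip bottle, 60 mm across, 170 mm high. Bystander.
- comb: Green comb lying flat, 120 mm long, 47 mm wide, 8 mm thick. Bystander.
- chew_toy: Small carved wooden chew toy, about 50 by 26 by 33 mm. Bystander.
- pellet_jar: White ceramic jar with wooden lid, 80 mm across, 100 mm high. Bystander.

How it is judged (in metres and radians):
On the way, in this order (a step that is already met when the one before it is completed fails the run):
1. the button is pressed fully down while the wheel is still in its stand (value of joint button above 0.005 m and distance of wheel from where it was at the start of the episode below 0.03 m), for 0.05 s.
2. the button is let go and springs back up (value of joint button below 0.0015 m and distance of wheel from where it was at the start of the episode below 0.03 m), for 0.05 s.
3. the four-paddle wheel is lifted clear of its stand (distance of wheel from where it was at the start of the episode above 0.03 m and contact force between wheel and stand_a below 0.05 N and contact force between wheel and the fingers above 0.5 N), for 0.1 s.
4. the cross-shaped stem is meshed in the socket (z of wheel in the frame of drive_mouth below 0.011 m and horizontal distance between wheel and drive_mouth below 0.004 m and (angle between the x axis of wheel and the x axis of drive_mouth, either way round below 0.15 rad or angle between the x axis of wheel and the y axis of drive_mouth, either way round below 0.15 rad)), for 0.1 s.
At the end, for the whole second after the job is handed in: Flange within 1.5 mm of the block's top, axes within 3.5 mm, wheel upright (0.06 rad) and at rest, stem meshed (0.15 rad), plunger over 4.5 mm down, button up, wheel still gripped by its tab (over 2 N, TCP within 30 mm of the grip point) (z of wheel in the frame of drive_mouth below 0.0015 m and horizontal distance between wheel and drive_mouth below 0.0035 m and (angle between the x axis of wheel and the x axis of drive_mouth, either way round below 0.15 rad or angle between the x axis of wheel and the y axis of drive_mouth, either way round below 0.15 rad) and angle between wheel's own z axis and vertical below 0.06 rad and value of joint plunger above 0.0045 m and value of joint button below 0.0015 m and contact force between wheel and the fingers above 2 N and distance between the grasp point and wheel_tab below 0.03 m and linear speed of wheel below 0.02 m/s); the arm keeps its last pose, push and grip.
It fails at once if the three-paddle wheel or another bystander is moved by more than 30 mm (distance of any of other_wheel, dish, drip_bottle, comb, chew_toy, pellet_jar from where it was at the start of the episode above 0.03 m).
It also fails if it takes over 48 s, if anything falls off the work surface, if the arm or the gripper's body presses on something with over 40 N, if the wrist force passes 120 N, or if a joint passes its speed limit or range.

## Working session

There is one attempt and no reset: what is moved stays moved. The work goes in short steps, Python scripts to look and compute and a tool call to move; the robot and the scene stay as the last step left them, time stands still between calls to the robot, and variables do not carry over. Pictures are saved under pics/ and viewed, and the job is handed in when it is done.

Besides the shell and the picture viewer there is one more tool, called after ">>>" by a JSON object that holds its "method" and its "body". servo_tool: Moves the arm, as the interface text tells. Its arguments: {"type":"object","properties":{"commands":{"type":"array"},"force":{"type":"number"}},"required":["commands"]}

```bash
ls; mkdir -p pics; python3 - <<'E'
from plant import arm,get_image
import cv2,numpy as np,pickle
s=arm.read_state();print({k:np.round(v,3).tolist() for k,v in s.items()})
for n in("scene","top","wrist"):
    g=get_image(n);cv2.imwrite(f"pics/{n}0.png",g["image"][...,::-1]);pickle.dump(g,open(f"{n}0.pkl","wb"));print(n,g["fx"],g["cx"],g["cy"],np.round(g["world_from_camera"],3).tolist())
E
```

```text
pics
{'time_s': 0.0, 'joint_pos': [-79.617, 14.851, 1.188, 76.416, 0.001, 81.256], 'joint_velocities': [-0.069, -0.015, -0.032, -0.132, -0.029, 0.018], 'tau': [0.001, -55.564, 34.454, 0.014, -0.0, -0.0], 'position': [0.18, -0.519, 0.249], 'ee_rot': [[0.945, 0.328, -0.0], [0.328, -0.945, 0.001], [0.0, -0.001, -1.0]], 'force': [-0.408, 0.556, 0.473], 'moment': [-0.026, 0.023, 0.001], 'width': 0.086}
scene 429.00418865203477 275.5741898866262 210.22768924517413 [[0.847, 0.271, -0.457, 1.051], [0.53, -0.472, 0.704, -0.726], [-0.025, -0.839, -0.544, 0.666], [0.0, 0.0, 0.0, 1.0]]
top 424.3564071912431 277.38871390709494 206.53881625865162 [[-0.001, -0.995, 0.097, 0.416], [-1.0, -0.0, -0.014, 0.037], [0.014, -0.097, -0.995, 1.271], [0.0, 0.0, 0.0, 1.0]]
wrist 297.33304168200357 279.61417693118335 210.33027507518133 [[0.327, -0.903, -0.278, 0.251], [-0.945, -0.313, -0.096, -0.495], [-0.001, 0.294, -0.956, 0.373], [0.0, 0.0, 0.0, 1.0]]
```

View pics/top0.png

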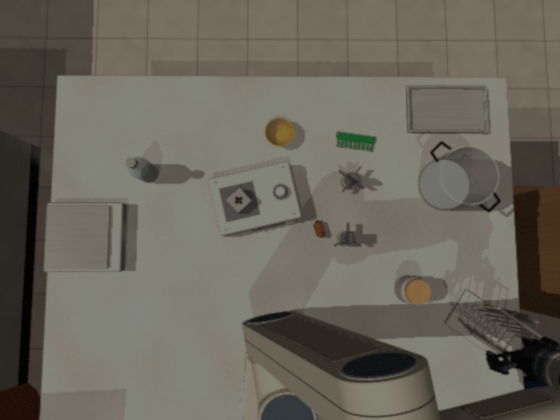

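View pics/scene0.png

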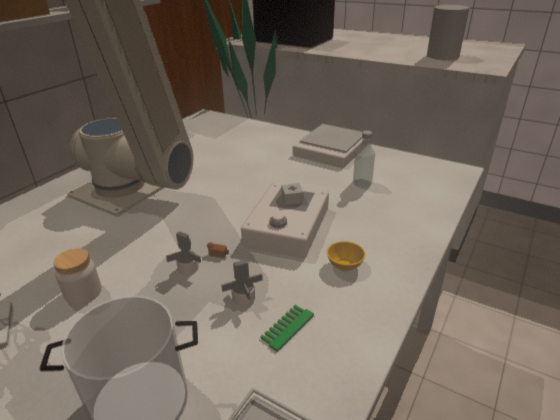

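View pics/wrist0.png

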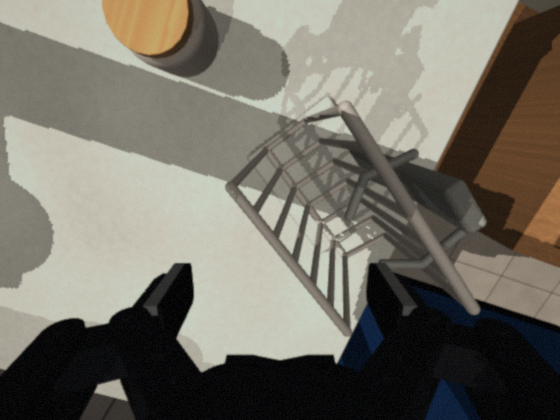

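```bash
cat > h.py <<'E'
import numpy as np,cv2,pickle
def pix(g,u,v,z=None):
    """world point of pixel; z=None: by range; else intersect with plane world z"""
    T=np.array(g["world_from_camera"]);d=np.array([(u-g["cx"])/g["fx"],(v-g["cy"])/g["fy"],1.])
    if z is None: r=g["range_z"][int(round(v)),int(round(u))]; return T[:3,:3]@(d*r)+T[:3,3]
    w=T[:3,:3]@d; return T[:3,3]+w*(z-T[2,3])/w[2]
def cloud(g):
    v,u=np.mgrid[:420,:560];r=g["range_z"];T=np.array(g["world_from_camera"])
    P=np.stack([(u-g["cx"])/g["fx"]*r,(v-g["cy"])/g["fy"]*r,r],-1)@T[:3,:3].T+T[:3,3]
    P[r==0]=np.nan;return P
def proj(g,p):
    T=np.linalg.inv(g["world_from_camera"]);q=T[:3,:3]@np.array(p)+T[:3,3];return g["fx"]*q[0]/q[2]+g["cx"],g["fy"]*q[1]/q[2]+g["cy"]
def crop(g,u0,u1,v0,v1,name,k):
    im=g["image"][v0:v1,u0:u1,::-1];cv2.imwrite(name,cv2.resize(im,None,fx=k,fy=k,interpolation=cv2.INTER_CUBIC))
E
python3 - <<'E'
from h import *
g=pickle.load(open("top0.pkl","rb"))
crop(g,200,380,120,260,"pics/topc.png",4.4)
s=pickle.load(open("scene0.pkl","rb"))
crop(s,150,350,160,310,"pics/scc.png",4)
E
```

```text
(no output)
```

View pics/topc.png

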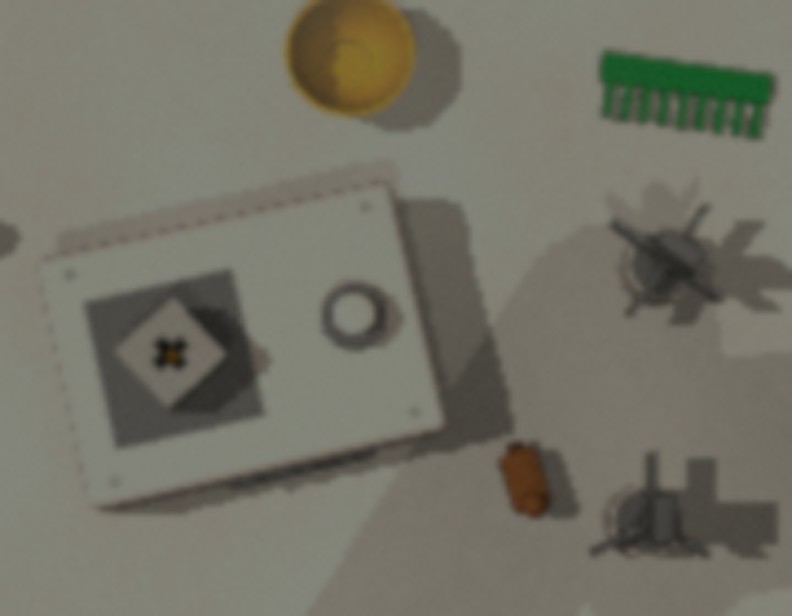

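View pics/scc.png

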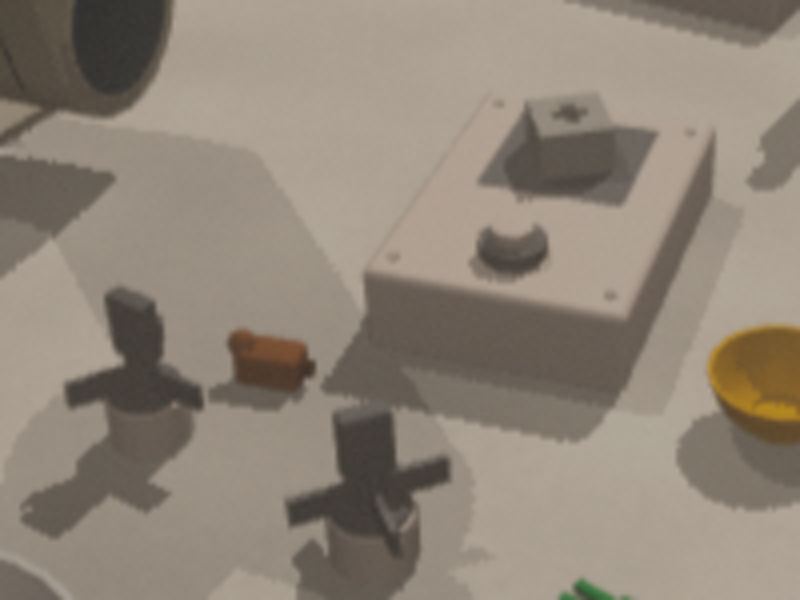

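The top crop shows the feeder with its button at crop (355,315) and the cross socket at (171,353). The four-paddle wheel is at (665,262), with the three-paddle wheel below it at (655,515). Next I'll convert these to world positions.

```bash
python3 - <<'E'
from h import *
g=pickle.load(open("top0.pkl","rb"));s=pickle.load(open("scene0.pkl","rb"))
f=lambda u,v,z=None: pix(g,200+u/4.4,120+v/4.4,z)
np.set_printoptions(precision=4,suppress=True)
print("button rng",f(352,315),"z.08",f(352,315,.08))
print("socket",f(171,353,.094), f(135,353),f(171,380))
C=[f(*c,.094) for c in [(173,298),(227,355),(170,408),(115,352)]]
print("block corners",np.array(C),np.mean(C,0),[np.linalg.norm(C[i]-C[i-1]) for i in range(4)])
for i in range(4):
    d=C[i]-C[i-1];print(np.degrees(np.arctan2(d[1],d[0]))%90)
F=[f(*c,.06) for c in [(42,260),(388,182),(442,428),(98,506)]];print("feeder",np.array(F),np.mean(F,0),[np.linalg.norm(F[i]-F[i-1]) for i in range(4)])
P=cloud(g);sub=P[165:200,335:370].reshape(-1,3)
print("max z",np.nanmax(sub[:,2]),np.nanmedian(P[60:100,200:300,2]))
t=sub[sub[:,2]>.085];print("tab pts",len(t),t.mean(0),t.min(0),t.max(0))
w,V=np.linalg.eigh(np.cov(t[:,:2].T));print(w,np.degrees(np.arctan2(V[1,1],V[0,1])))
Q=cloud(s);m=(np.hypot(Q[...,0]-t.mean(0)[0],Q[...,1]-t.mean(0)[1])<.05)&(Q[...,2]>.075);q=Q[m]
print("scene tab",len(q),q.mean(0),q.min(0),q.max(0));w,V=np.linalg.eigh(np.cov(q[:,:2].T));print(np.degrees(np.arctan2(V[1,1],V[0,1])))
E
```

```text
button rng [0.5744 0.0131 0.0788] z.08 [0.5743 0.0132 0.08  ]
socket [0.5481 0.1282 0.094 ] [0.5485 0.1513 0.0903] [0.531  0.1282 0.0929]
block corners [[0.5832 0.1272 0.094 ]
 [0.5468 0.0927 0.094 ]
 [0.5131 0.1286 0.094 ]
 [0.5487 0.1636 0.094 ]] [0.548 0.128 0.094] [np.float64(0.05020966121091062), np.float64(0.050148297937494826), np.float64(0.049190644894941245), np.float64(0.049965483059548045)]
43.464435282383
43.39954537127022
43.24073380380503
44.568319538402164
feeder [[ 0.6131  0.2156  0.06  ]
 [ 0.6653 -0.0111  0.06  ]
 [ 0.5028 -0.0457  0.06  ]
 [ 0.4524  0.1772  0.06  ]] [0.5584 0.084  0.06  ] [np.float64(0.16527653189559569), np.float64(0.2326857797310868), np.float64(0.16610404622782635), np.float64(0.22854079119903925)]
max z 0.10550162120100048 -0.004747386640416962
tab pts 63 [ 0.6161 -0.1951  0.097 ] [ 0.6041 -0.2111  0.0857] [ 0.628  -0.1815  0.1055]
[0.     0.0001] 56.22816413288429
scene tab 200 [ 0.6203 -0.2007  0.0912] [ 0.6059 -0.2124  0.0751] [ 0.6318 -0.184   0.103 ]
51.103296953367874
```

```bash
cat >> h.py <<'E'
def plan(target,yaw=None):
    """shift to target in tool axes, spin needed, rows"""
    from plant import arm
    s=arm.read_state();R=np.array(s["ee_rot"]);p=np.array(s["position"])
    y=np.degrees(np.arctan2(R[1,0],R[0,0]));d=R.T@(np.array(target)-p)
    print("t",round(s["time_s"],2),"pos",p.round(4),"yaw",y.round(2),"shift",d.round(4),"dist",np.linalg.norm(d).round(4),"spin",None if yaw is None else np.radians(y-yaw).round(4),"F",np.round(s["force"],2),"w",round(s["width"],4),"q6",round(s["joint_pos"][5],1))
E
python3 - <<'E'
from h import *
g=pickle.load(open("top0.pkl","rb"));P=cloud(g)
print("tall pot",np.nanpercentile(P[145:210,415:500,2],99), "jar",np.nanmax(P[275:305,400:430,2]))
E
```

```text
tall pot 0.16917610494869795 jar 0.10369136510658117
```

>>> {"method": "servo_tool", "body": {"commands": [[0,0,0,0,-0.1],[0,0,0,0,-0.1],[0,0,0,0,-0.1],[0,0,0,0,-0.1],[0,0,0,0,-0.1],[0,0,0,0,-0.1],[0,0,0,0,0]], "force": 30}}

```text
time_s: 0.73
position: [0.18, -0.5186, 0.2475]
ee_rot: [[0.572, 0.82, -0.001], [0.82, -0.572, 0.005], [0.004, -0.004, -1.0]]
force: [0.1, 0.8, -0.3]
width: 0.0006
```

```bash
python3 -c "
from h import *
plan([0.574,0.013,0.25],55)"
```

```text
t 0.73 pos [ 0.18   -0.5186  0.2475] yaw 55.1 shift [ 6.614e-01  1.900e-02 -1.000e-04] dist 0.6617 spin 0.0018 F [ 0.12  0.76 -0.28] w 0.0006 q6 45.3
```

>>> {"method": "servo_tool", "body": {"commands": [[0,0.03,0.001,0,0],[0,0.037,0.001,0,0],[0,0.037,0.001,0,0],[0,0.037,0.001,0,0],[0,0.037,0.001,0,0],[0,0.037,0.001,0,0],[0,0.037,0.001,0,0],[0,0.037,0.001,0,0],[0,0.037,0.001,0,0],[0,0.037,0.001,0,0],[0,0.037,0.001,0,0],[0,0.037,0.001,0,0]]}}

```text
time_s: 1.73
position: [0.4533, -0.1628, 0.2465]
ee_rot: [[0.618, 0.786, -0.002], [0.786, -0.618, 0.007], [0.004, -0.006, -1.0]]
force: [1.2, -1.2, -0.5]
width: 0.0
```

```bash
python3 -c "
from h import *
plan([0.574,0.013,0.22],55)"
```

```text
t 1.73 pos [ 0.4533 -0.1628  0.2465] yaw 51.82 shift [ 0.2127 -0.0136  0.0275] dist 0.2149 spin -0.0555 F [ 1.16 -1.24 -0.5 ] w 0.0 q6 98.3
```

>>> {"method": "servo_tool", "body": {"commands": [[0,0.037,-0.002,0.004,-0.01],[0,0.037,-0.002,0.004,-0.01],[0,0.037,-0.002,0.004,-0.01],[0,0.037,-0.002,0.004,-0.01],[0,0.037,-0.002,0.004,-0.01],[0,0.02,-0.002,0.004,-0.01],[0,0,0,0,0],[0,0,0,0,0]]}}

```text
time_s: 2.4
position: [0.5754, 0.0246, 0.2208]
ee_rot: [[0.585, 0.811, -0.002], [0.811, -0.585, 0.007], [0.005, -0.006, -1.0]]
force: [0.3, 0.6, 0.8]
width: -0.0003
```

```bash
python3 - <<'E'
from h import *
from plant import get_image
plan([0.574,0.013,0.22],55)
g=get_image("wrist");pickle.dump(g,open("w1.pkl","wb"));cv2.imwrite("pics/w1.png",g["image"][...,::-1])
E
```

```text
t 2.4 pos [0.5754 0.0246 0.2208] yaw 54.17 shift [-0.0102  0.0056  0.0008] dist 0.0117 spin -0.0145 F [0.33 0.62 0.76] w -0.0003 q6 119.7
```

View pics/w1.png

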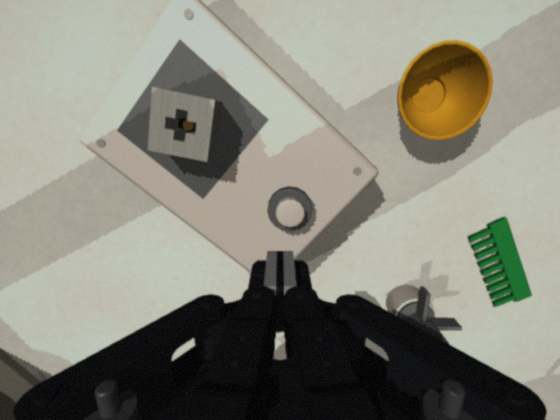

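The wrist view shows the button cap at about (290,211), the socket cross at about (181,124) and the wheel at the lower right. An enlarged crop will give better readings.

```bash
python3 - <<'E'
from h import *
g=pickle.load(open("w1.pkl","rb"))
crop(g,130,230,75,175,"pics/w1s.png",6)
crop(g,250,330,170,250,"pics/w1b.png",5)
E
```

```text
(no output)
```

View pics/w1s.png

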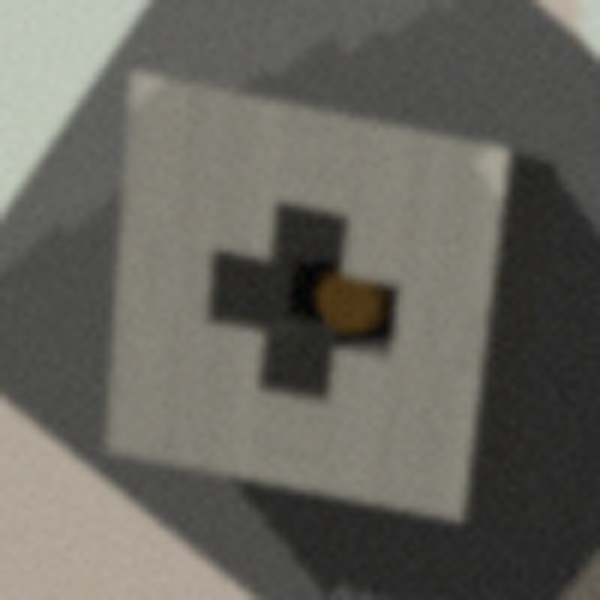

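View pics/w1b.png

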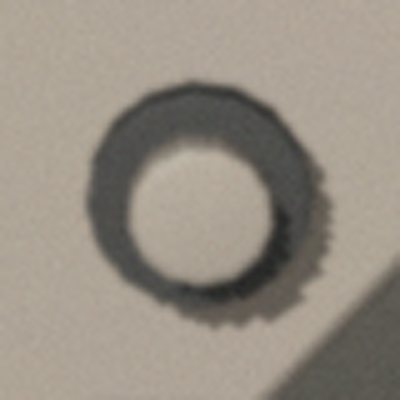

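```bash
python3 - <<'E'
from h import *
np.set_printoptions(precision=4,suppress=True)
g=pickle.load(open("w1.pkl","rb"))
f=lambda u,v,z=None: pix(g,130+u/6-.5+1/12,75+v/6-.5+1/12,z)
C=[f(*c,.094) for c in [(130,72),(511,150),(465,523),(107,453)]]
print("block",np.mean(C,0),f(250,150)[2],[np.linalg.norm(C[i]-C[i-1]).round(4) for i in range(4)])
for i in range(4):
    d=C[i]-C[i-1];print((np.degrees(np.arctan2(d[1],d[0]))%90).round(2),end=" ")
# cross tips: right(396,285)-(388,352); left (213,252)-(210,322); top(280,203)-(346,215); bottom(262,388)-(327,397)
R=f(392,318,.094);L=f(211,287,.094);T=f(313,209,.094);B=f(294,392,.094)
print("\ncross c",(R+L)/2,(T+B)/2)
for d in (R-L,T-B): print(np.linalg.norm(d).round(4),(np.degrees(np.arctan2(d[1],d[0]))%90).round(2))
b=pix(g,250+202/5-.4,170+214/5-.4);print("button rng",b); print(pix(g,250+202/5-.4,170+214/5-.4,.079))
a=pix(g,250+128/5-.4,170+214/5-.4,.079);c=pix(g,250+275/5-.4,170+214/5-.4,.079);print("diam",np.linalg.norm(a-c))
P=cloud(g);print(np.nanmedian(P[60:80,215:235,2]))
plan([*b[:2],0.115])
E
```

```text
block [0.5506 0.1297 0.094 ] 0.09450772782303257 [np.float64(0.05), np.float64(0.0503), np.float64(0.0501), np.float64(0.0501)]
43.34 43.12 43.11 43.03 
cross c [0.5507 0.1301 0.094 ] [0.5509 0.1301 0.094 ]
0.0245 44.66
0.0243 42.53
button rng [0.5786 0.014  0.0827]
[0.578 0.013 0.079]
diam 0.027541231930849997
0.06009343344745621
t 2.45 pos [0.5752 0.0242 0.2208] yaw 54.15 shift [-0.0068  0.0094  0.1057] dist 0.1063 spin None F [-0.48 -0.34 -0.58] w 0.0002 q6 119.7
```

>>> {"method": "servo_tool", "body": {"commands": [[0,-0.003,0.004,0.025,0],[0,-0.003,0.004,0.03,0],[0,-0.001,0.001,0.03,0],[0,0,0,0.018,0],[0,0,0,0,0],[0,0,0,0,0]]}}

```text
time_s: 2.95
position: [0.5769, 0.0072, 0.1177]
ee_rot: [[0.599, 0.801, 0.003], [0.801, -0.599, 0.006], [0.006, -0.001, -1.0]]
force: [-0.4, 0.2, 0.4]
width: 0.0
```

```bash
python3 -c "
from h import *
plan([0.578,0.0135,0.10])"
```

```text
t 2.95 pos [0.5769 0.0072 0.1177] yaw 53.2 shift [ 0.0056 -0.0029  0.0178] dist 0.0188 spin None F [-0.37  0.24  0.44] w 0.0 q6 119.0
```

>>> {"method": "servo_tool", "body": {"commands": [[0,0.003,-0.002,0.004,0],[0,0.002,-0.001,0.003,0],[0,0,0,0.004,0],[0,0,0,0.004,0],[0,0,0,0,0]]}}

```text
time_s: 3.37
position: [0.5793, 0.0117, 0.1069]
ee_rot: [[0.602, 0.798, 0.01], [0.798, -0.602, 0.005], [0.01, 0.005, -1.0]]
force: [-0.6, 1.0, 0.2]
width: -0.0001
```

```bash
python3 -c "
from h import *
plan([0.578,0.0135,0.10])"
```

```text
t 3.37 pos [0.5793 0.0117 0.1069] yaw 52.96 shift [ 0.0005 -0.0022  0.0069] dist 0.0073 spin None F [-0.55  0.99  0.16] w -0.0001 q6 119.7
```

>>> {"method": "servo_tool", "body": {"commands": [[0,0,-0.002,0.004,0],[0,0,0,0.004,0],[0,0,0,0.004,0]]}}

```text
time_s: 3.62
position: [0.5784, 0.0132, 0.0957]
ee_rot: [[0.602, 0.798, 0.013], [0.799, -0.602, 0.004], [0.011, 0.008, -1.0]]
force: [0.6, -1.1, 3.8]
width: 0.0003
```

>>> {"method": "servo_tool", "body": {"commands": [[0,0,0,0.004,0],[0,0,0,0.004,0]]}}

```text
time_s: 3.78
position: [0.5788, 0.0132, 0.0937]
ee_rot: [[0.602, 0.799, 0.018], [0.799, -0.602, 0.002], [0.013, 0.013, -1.0]]
force: [-24.2, 1.1, 64.1]
width: 0.0002
```

>>> {"method": "servo_tool", "body": {"commands": [[0,0,0,0,0],[0,0,0,-0.01,0],[0,0,0,-0.02,0],[0,0,0,-0.03,0],[0,0,0,-0.03,0],[0,0,0,-0.01,0],[0,0,0,0,0]]}}

```text
time_s: 4.37
position: [0.5756, 0.0135, 0.1994]
ee_rot: [[0.601, 0.799, 0.02], [0.799, -0.601, 0.002], [0.014, 0.015, -1.0]]
force: [0.3, 0.5, 0.6]
width: -0.0005
```

```bash
python3 - <<'E'
from h import *
from plant import get_image
plan([0.618,-0.198,0.20],55)
g=get_image("wrist");pickle.dump(g,open("w2.pkl","wb"));cv2.imwrite("pics/w2.png",g["image"][...,::-1])
E
```

```text
t 4.37 pos [0.5756 0.0135 0.1994] yaw 53.06 shift [-0.1435  0.1611 -0.0003] dist 0.2157 spin -0.0339 F [0.26 0.47 0.57] w -0.0005 q6 119.8
```

View pics/w2.png

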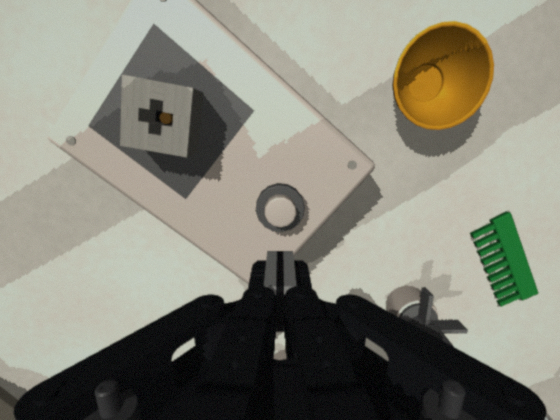

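The button cap is back up at (280,210). The fingers now open while the arm moves over the four-paddle wheel.

>>> {"method": "servo_tool", "body": {"commands": [[1,-0.02,0.022,-0.005,0],[1,-0.023,0.026,-0.01,-0.005],[1,-0.023,0.026,-0.01,-0.005],[1,-0.023,0.026,-0.01,-0.005],[1,-0.023,0.026,-0.005,-0.005],[1,-0.02,0.022,0,-0.005],[1,-0.005,0.006,0,-0.005],[1,0,0,0,0]]}}

```text
time_s: 5.08
position: [0.6171, -0.1946, 0.2265]
ee_rot: [[0.571, 0.821, 0.006], [0.821, -0.571, 0.008], [0.01, 0.001, -1.0]]
force: [-0.5, -0.5, -0.7]
width: 0.0857
```

```bash
python3 - <<'E'
from h import *
from plant import get_image
plan([0.618,-0.198,0.23],55)
g=get_image("wrist");pickle.dump(g,open("w3.pkl","wb"));cv2.imwrite("pics/w3.png",g["image"][...,::-1])
E
```

```text
t 5.08 pos [ 0.6171 -0.1946  0.2265] yaw 55.15 shift [-0.0022  0.0027 -0.0035] dist 0.005 spin 0.0027 F [-0.51 -0.54 -0.68] w 0.0857 q6 99.7
```

View pics/w3.png

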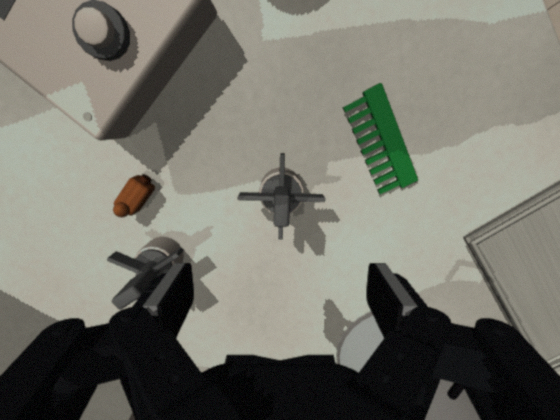

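The wheel is at (282,192), with its tab running nearly vertical in the image. There is a glass rim at (370,340), so I'll check its clearance as well.

```bash
python3 - <<'E'
from h import *
np.set_printoptions(precision=4,suppress=True)
g=pickle.load(open("w3.pkl","rb"))
crop(g,230,335,145,245,"pics/w3c.png",6)
P=cloud(g);q=P[145:245,230:335].reshape(-1,3);t=q[q[:,2]>.095];print(len(t),t.mean(0),t.max(0))
r=cv2.minAreaRect((t[:,:2]*1e4).astype(np.float32));print(np.array(r[0])/1e4,np.array(r[1])/1e4,r[2])
G=pickle.load(open("top0.pkl","rb"))
for uv in [(420,185),(432,160),(432,208),(440,150)]: print("pot",pix(G,*uv),pix(G,*uv,.12))
E
```

```text
507 [ 0.6185 -0.1953  0.1015] [ 0.6306 -0.1817  0.1037]
[ 0.6183 -0.196 ] [0.0292 0.0133] 54.91001510620117
pot [ 0.6028 -0.4081  0.0169] [ 0.5874 -0.3715  0.12  ]
pot [ 0.6829 -0.4542 -0.0015] [ 0.6574 -0.4073  0.12  ]
pot [ 0.5357 -0.4507 -0.0064] [ 0.5238 -0.4024  0.12  ]
pot [ 0.7147 -0.481  -0.0039] [ 0.6856 -0.4307  0.12  ]
```

View pics/w3c.png

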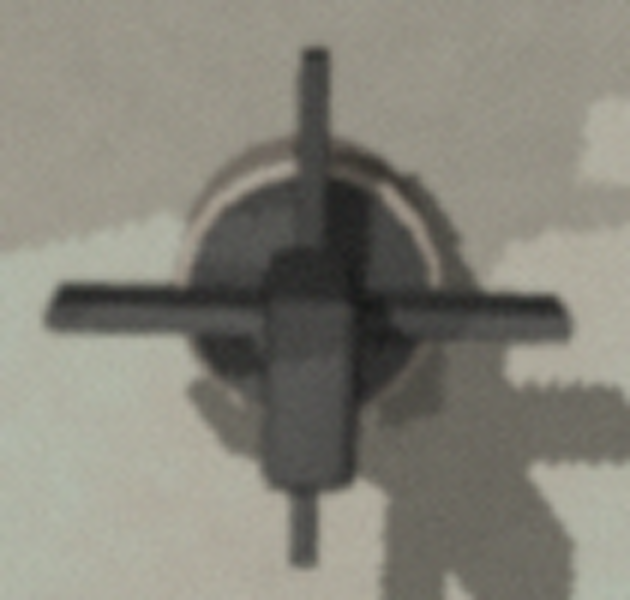

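>>> {"method": "servo_tool", "body": {"commands": [[1,0,0.002,0.025,0],[1,0,0,0.03,0],[1,0,0,0.03,0],[1,0,0,0.02,0],[1,0,0,0.01,0],[1,0,0,0,0]]}}

```text
time_s: 5.63
position: [0.6166, -0.1844, 0.1032]
ee_rot: [[0.567, 0.823, 0.002], [0.823, -0.567, 0.011], [0.01, -0.005, -1.0]]
force: [-1.0, -0.4, -0.2]
width: 0.0855
```

```bash
python3 -c "
from h import *
plan([0.6183,-0.196,0.083],55)"
```

```text
t 5.63 pos [ 0.6166 -0.1844  0.1032] yaw 55.43 shift [-0.0088  0.0081  0.02  ] dist 0.0233 spin 0.0074 F [-0.98 -0.4  -0.15] w 0.0855 q6 100.2
```

>>> {"method": "servo_tool", "body": {"commands": [[1,-0.004,0.004,0.002,0],[1,-0.003,0.003,0.002,0],[1,-0.002,0.001,0.006,0],[1,0,0,0.006,0],[1,0,0,0,0]]}}

```text
time_s: 6.05
position: [0.6187, -0.1938, 0.0876]
ee_rot: [[0.564, 0.825, 0.004], [0.825, -0.564, 0.011], [0.011, -0.003, -1.0]]
force: [0.4, 0.1, 0.2]
width: 0.0854
```

```bash
python3 -c "
from h import *
plan([0.6183,-0.196,0.083],55)"
```

```text
t 6.05 pos [ 0.6187 -0.1938  0.0876] yaw 55.64 shift [-0.0021  0.0009  0.0045] dist 0.0051 spin 0.0111 F [0.35 0.07 0.21] w 0.0854 q6 99.3
```

>>> {"method": "servo_tool", "body": {"commands": [[1,-0.001,0.001,0.002,0.005],[1,-0.001,0,0.002,0.005],[1,0,0,0,0]]}}

```text
time_s: 6.3
position: [0.6187, -0.1966, 0.0839]
ee_rot: [[0.574, 0.819, 0.005], [0.819, -0.574, 0.01], [0.011, -0.002, -1.0]]
force: [0.2, -0.1, -0.1]
width: 0.0855
```

```bash
python3 - <<'E'
from h import *
from plant import get_image
plan([0.6183,-0.196,0.083],55)
g=get_image("wrist");cv2.imwrite("pics/w4.png",g["image"][...,::-1])
E
```

```text
t 6.3 pos [ 0.6187 -0.1966  0.0839] yaw 54.97 shift [ 0.0002 -0.0007  0.0009] dist 0.0012 spin -0.0005 F [ 0.2  -0.11 -0.1 ] w 0.0855 q6 99.7
```

View pics/w4.png

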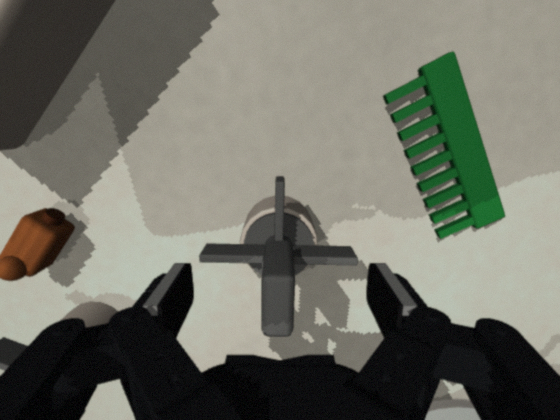

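The tab is centred between the open jaws at about (278,290), so I'll close on it.

>>> {"method": "servo_tool", "body": {"commands": [[0,0,0,0,0],[0,0,0,0,0],[0,0,0,0,0],[0,0,0,0,0],[0,0,0,0,0],[0,0,0,0,0],[0,0,0,0,0],[0,0,0,0,0]], "force": 60}}

```text
time_s: 7.02
position: [0.619, -0.1967, 0.0849]
ee_rot: [[0.574, 0.819, 0.006], [0.819, -0.574, 0.01], [0.012, -0.001, -1.0]]
force: [-0.8, -0.3, 0.6]
width: 0.0135
```

>>> {"method": "servo_tool", "body": {"commands": [[0,0,0,-0.015,0],[0,0,0,-0.025,0],[0,0,0,-0.025,0],[0,0,0,-0.025,0],[0,0,0,-0.015,0],[0,0,0,-0.005,0],[0,0,0,0,0]]}}

```text
time_s: 7.6
position: [0.6169, -0.197, 0.1964]
ee_rot: [[0.574, 0.819, -0.0], [0.819, -0.574, 0.013], [0.01, -0.008, -1.0]]
force: [-0.2, 0.0, -0.9]
width: 0.0134
```

```bash
python3 - <<'E'
from h import *
plan([0.55,0.129,0.20],43.3)
E
```

```text
t 7.6 pos [ 0.6169 -0.197   0.1964] yaw 54.99 shift [ 0.2287 -0.2419  0.0006] dist 0.3328 spin 0.2041 F [-0.2   0.04 -0.89] w 0.0134 q6 99.6
```

>>> {"method": "servo_tool", "body": {"commands": [[0,0.015,-0.016,0,0.02],[0,0.022,-0.024,0,0.02],[0,0.022,-0.025,0,0.02],[0,0.021,-0.026,0,0.02],[0,0.021,-0.026,0,0.02],[0,0.021,-0.026,0,0.02],[0,0.021,-0.027,0,0.02],[0,0.02,-0.027,0,0.02],[0,0.014,-0.019,0,0.02],[0,0,0,0,0],[0,0,0,0,0]]}}

```text
time_s: 8.52
position: [0.5571, 0.088, 0.1844]
ee_rot: [[0.72, 0.694, -0.018], [0.694, -0.72, 0.015], [-0.002, -0.023, -1.0]]
force: [0.4, -0.4, -0.8]
width: 0.0134
```

```bash
python3 - <<'E'
from h import *
from plant import get_image
plan([0.55,0.129,0.20],43.3)
g=get_image("wrist");pickle.dump(g,open("w5.pkl","wb"));cv2.imwrite("pics/w5.png",g["image"][...,::-1])
E
```

```text
t 8.52 pos [0.5571 0.088  0.1844] yaw 43.93 shift [ 0.0233 -0.0347 -0.0148] dist 0.0444 spin 0.011 F [ 0.37 -0.37 -0.82] w 0.0134 q6 136.1
```

View pics/w5.png

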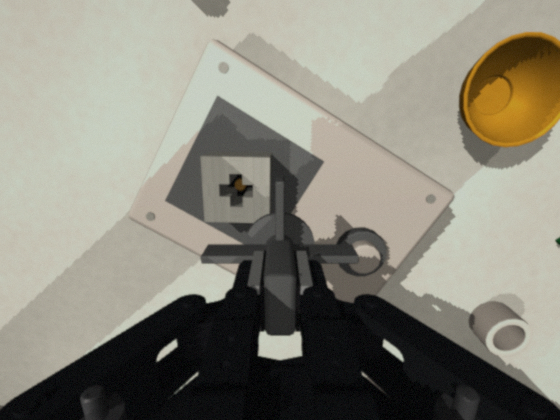

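The wheel is held well and the socket is visible at (236,188). I'll measure it again from this closer view.

```bash
python3 - <<'E'
from h import *
g=pickle.load(open("w5.pkl","rb"))
crop(g,190,290,145,245,"pics/w5c.png",6)
E
```

```text
(no output)
```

View pics/w5c.png

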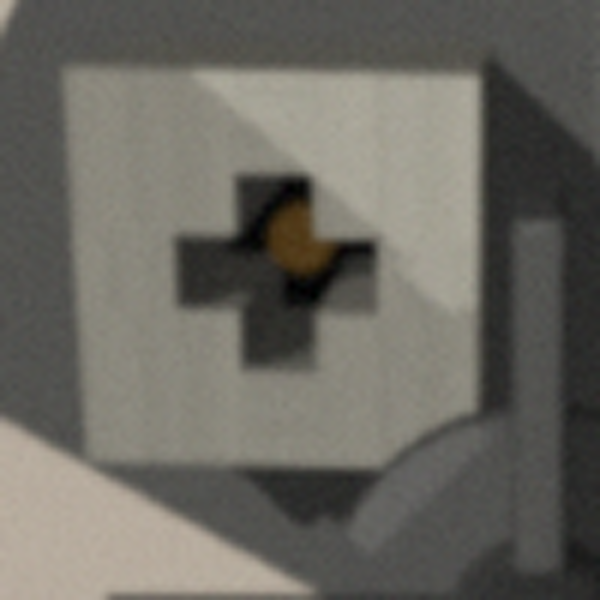

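```bash
python3 - <<'E'
from h import *
np.set_printoptions(precision=4,suppress=True)
g=pickle.load(open("w5.pkl","rb"))
o=-.5+1/12
f=lambda u,v,z=None: pix(g,190+u/6+o,145+v/6+o,z)
R,L,T,B=[f(*c,.094) for c in [(377,275),(177,272),(273,176),(278,368)]]
print("cross",(R+L)/2,(T+B)/2)
for d in (R-L,T-B): print(np.linalg.norm(d).round(4),(np.degrees(np.arctan2(d[1],d[0]))%90).round(2))
C=[f(*c,.094) for c in [(64,68),(483,72),(86,465)]]
print("block c",(C[1]+C[2])/2,[(np.degrees(np.arctan2(*(C[i]-C[0])[1::-1]))%90).round(2) for i in(1,2)],[np.linalg.norm(C[i]-C[0]).round(4) for i in(1,2)])
print("block z",f(150,120)[2])
crop(g,195,365,175,345,"pics/w5d.png",3.5)
P=cloud(g)
print(pix(g,240,253),pix(g,320,253),pix(g,280,210))
E
```

```text
cross [0.5507 0.1301 0.094 ] [0.5506 0.1302 0.094 ]
0.0248 43.33
0.0243 42.83
block c [0.5505 0.1298 0.094 ] [np.float64(43.51), np.float64(42.56)] [np.float64(0.0502), np.float64(0.0504)]
block z 0.09280503596905124
[0.5418 0.1061 0.1528] [0.5738 0.0731 0.1521] [0.5774 0.1083 0.1565]
```

View pics/w5d.png

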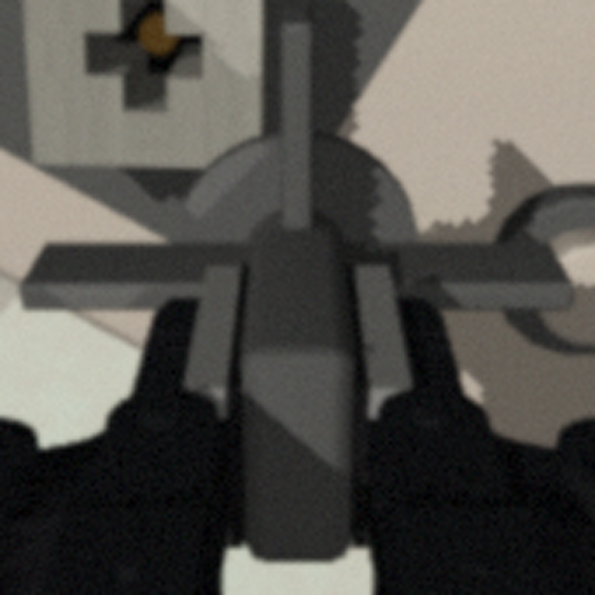

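```bash
python3 - <<'E'
from h import *
np.set_printoptions(precision=4,suppress=True)
g=pickle.load(open("w5.pkl","rb"));o=-.5+1/7
f=lambda u,v,z=None: pix(g,195+u/3.5+o,175+v/3.5+o,z)
p=np.array([.5571,.088,.1844]);R=np.array([[0.72,0.694,-0.018],[0.694,-0.72,0.015],[-0.002,-0.023,-1.0]])
for dz in(.048,.051):
    zo=.1844-dz+.022
    L=f(22,296,zo);Rr=f(575,296,zo);d=Rr-L
    print("cam axis at paddle top",(L+Rr)/2,np.linalg.norm(d),"y-angle",np.degrees(np.arctan2(d[1],d[0])),"expect",p+R@[0,0,dz-.022])
    F=f(296,22,zo);M=(L+Rr)/2;print("fwd tip",F,np.linalg.norm(F-M),np.degrees(np.arctan2(*(F-M)[1::-1])))
E
```

```text
cam axis at paddle top [0.557  0.0891 0.1584] 0.08788083336697447 y-angle -45.44993090836307 expect [0.5566 0.0884 0.1584]
fwd tip [0.5888 0.1198 0.1584] 0.04422135253230835 44.00505792207108
cam axis at paddle top [0.5558 0.0881 0.1554] 0.08964083417066757 y-angle -45.449930908363065 expect [0.5566 0.0884 0.1554]
fwd tip [0.5883 0.1194 0.1554] 0.045106979272694976 44.00505792207114
```

```bash
cat >> h.py <<'E'
def stem(ztcp,yaw=43.2,S=(0.551,0.130)):
    from plant import arm
    s=arm.read_state();R=np.array(s["ee_rot"]);p=np.array(s["position"])
    a=p+R[:,2]*.051; t=p+R[:,2]*.077
    e=np.array([*(np.array(S)-(a+t)[:2]/2),ztcp-p[2]])
    y=np.degrees(np.arctan2(R[1,0],R[0,0]))
    print("t",round(s["time_s"],2),"origin",a.round(4),"tip z",t[2].round(4),"yaw",y.round(2),"shift",(R.T@e).round(4),"spin",np.radians(y-yaw).round(4),"tilt",R[:2,2].round(3),"F",np.round(s["force"],1),"M",np.round(s["moment"],1),"w",round(s["width"],4))
E
python3 -c "
from h import *
stem(.182)"
```

```text
t 8.57 origin [0.5561 0.0886 0.1334] tip z 0.1074 yaw 43.91 shift [ 0.0251 -0.033   0.0031] spin 0.0123 tilt [-0.018  0.016] F [-0.2  0.9 -1.1] M [0. 0. 0.] w 0.0131
```

>>> {"method": "servo_tool", "body": {"commands": [[0,0.012,-0.016,0,0.005],[0,0.008,-0.012,0,0],[0,0.001,-0.003,0,0],[0,0,0,0,0],[0,0,0,0,0]]}}

```text
time_s: 8.98
position: [0.5508, 0.1225, 0.1822]
ee_rot: [[0.726, 0.688, -0.021], [0.688, -0.726, 0.014], [-0.006, -0.025, -1.0]]
force: [-0.2, -0.2, -2.0]
width: 0.0134
```

```bash
python3 -c "
from h import *
stem(.182)"
```

```text
t 8.98 origin [0.5497 0.1233 0.1313] tip z 0.1053 yaw 43.47 shift [ 0.0056 -0.0037  0.0003] spin 0.0047 tilt [-0.021  0.014] F [-0.2 -0.2 -2. ] M [ 0.  -0.1 -0. ] w 0.0134
```

>>> {"method": "servo_tool", "body": {"commands": [[0,0.003,-0.002,0,0.003],[0,0.002,-0.001,0,0],[0,0.001,-0.001,0,0],[0,0,0,0,0],[0,0,0,0,0]]}}

```text
time_s: 9.4
position: [0.5534, 0.1276, 0.1821]
ee_rot: [[0.73, 0.683, -0.021], [0.684, -0.73, 0.014], [-0.006, -0.024, -1.0]]
force: [-0.1, 0.6, -1.0]
width: 0.0132
```

```bash
python3 -c "
from h import *
stem(.172)"
```

```text
t 9.4 origin [0.5524 0.1283 0.1311] tip z 0.1052 yaw 43.12 shift [ 0.0003 -0.0016  0.0102] spin -0.0013 tilt [-0.021  0.014] F [-0.1  0.6 -1. ] M [ 0. -0. -0.] w 0.0132
```

>>> {"method": "servo_tool", "body": {"commands": [[0,0,-0.001,0,0],[0,0,-0.001,0.002,0],[0,0,0,0.003,0],[0,0,0,0.003,0],[0,0,0,0,0]]}}

```text
time_s: 9.82
position: [0.5518, 0.129, 0.1735]
ee_rot: [[0.73, 0.683, -0.021], [0.683, -0.73, 0.014], [-0.006, -0.024, -1.0]]
force: [0.3, 0.2, -0.9]
width: 0.0135
```

```bash
python3 - <<'E'
from h import *
from plant import get_image
stem(.163)
g=get_image("scene");crop(g,240,360,140,250,"pics/s6.png",5.4)
g=get_image("wrist");pickle.dump(g,open("w6.pkl","wb"));crop(g,180,380,130,330,"pics/w6.png",3)
E
```

```text
t 9.82 origin [0.5507 0.1297 0.1225] tip z 0.0965 yaw 43.11 shift [0.0005 0.0005 0.0105] spin -0.0016 tilt [-0.021  0.014] F [ 0.3  0.2 -0.9] M [-0.  -0.1 -0. ] w 0.0135
```

View pics/s6.png

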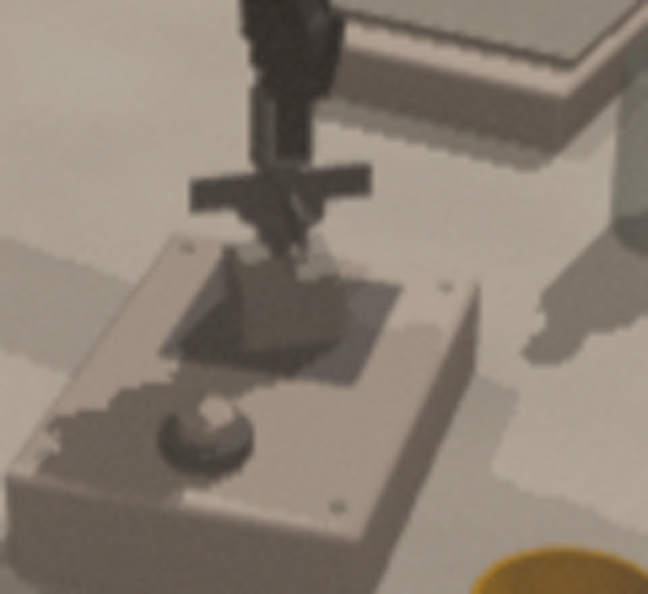

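View pics/w6.png

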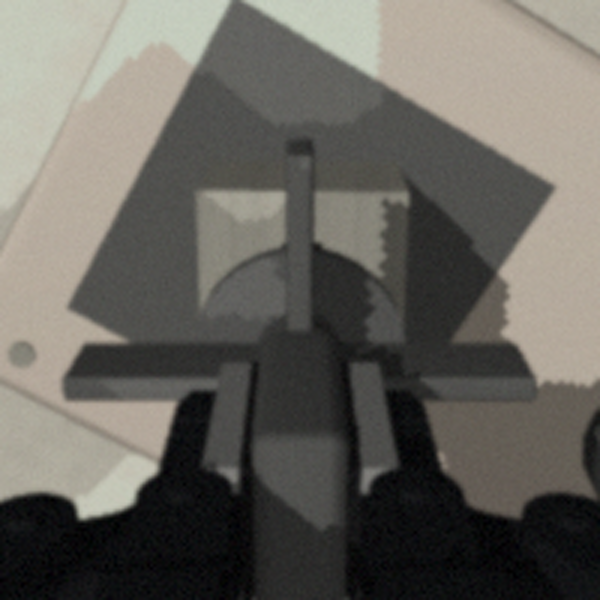

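The block's far edge spans 195 to 408 in the crop, so its middle at 301 lines up with the forward paddle at 300. I'll start the descent.

>>> {"method": "servo_tool", "body": {"commands": [[0,0.0005,0.0005,0.003,0],[0,0,0,0.003,0],[0,0,0,0.003,0],[0,0,0,0.002,0]]}}

```text
time_s: 10.25
position: [0.5529, 0.1291, 0.1625]
ee_rot: [[0.73, 0.683, -0.019], [0.683, -0.73, 0.014], [-0.005, -0.023, -1.0]]
force: [0.4, -0.9, -0.7]
width: 0.0137
```

```bash
python3 -c "
from h import *
stem(.151)"
```

```text
t 10.25 origin [0.5519 0.1298 0.1115] tip z 0.0855 yaw 43.11 shift [-0.0004 -0.0002  0.0115] spin -0.0016 tilt [-0.019  0.014] F [ 0.4 -0.9 -0.7] M [-0. -0.  0.] w 0.0137
```

The nose is in the hole without contact, and the cross enters next.

>>> {"method": "servo_tool", "body": {"commands": [[0,-0.0005,0,0.002,0],[0,0,0,0.002,0],[0,0,0,0.002,0]]}}

```text
time_s: 10.5
position: [0.5522, 0.1288, 0.1555]
ee_rot: [[0.73, 0.683, -0.02], [0.683, -0.73, 0.014], [-0.005, -0.023, -1.0]]
force: [-0.5, 0.4, -2.1]
width: 0.0132
```

```bash
python3 -c "
from h import *
stem(.151)"
```

```text
t 10.5 origin [0.5512 0.1295 0.1046] tip z 0.0786 yaw 43.11 shift [ 0.0003 -0.0001  0.0045] spin -0.0016 tilt [-0.02   0.014] F [-0.5  0.4 -2.1] M [ 0.  -0.1 -0. ] w 0.0132
```

>>> {"method": "servo_tool", "body": {"commands": [[0,0,0,0.002,0],[0,0,0,0.002,0],[0,0,0,0.002,0]]}}

```text
time_s: 10.75
position: [0.5522, 0.1289, 0.1491]
ee_rot: [[0.73, 0.683, -0.019], [0.683, -0.73, 0.014], [-0.005, -0.023, -1.0]]
force: [-0.6, 0.2, 2.1]
width: 0.0135
```

```bash
python3 -c "
from h import *
stem(.145)"
```

```text
t 10.75 origin [0.5512 0.1296 0.0981] tip z 0.0721 yaw 43.11 shift [ 0.0002 -0.      0.0041] spin -0.0017 tilt [-0.019  0.014] F [-0.6  0.2  2.1] M [-0.1  0.2 -0. ] w 0.0135
```

Meshed, and now working against the plunger spring.

>>> {"method": "servo_tool", "body": {"commands": [[0,0,0,0.002,0],[0,0,0,0.0015,0]], "force": 90}}

```text
time_s: 10.92
position: [0.5522, 0.129, 0.1458]
ee_rot: [[0.73, 0.683, -0.018], [0.683, -0.73, 0.014], [-0.004, -0.023, -1.0]]
force: [-2.0, 0.2, 4.8]
width: 0.0128
```

>>> {"method": "servo_tool", "body": {"commands": [[0,0,0,0.0015,0]]}}

```text
time_s: 11.0
position: [0.5523, 0.129, 0.1452]
ee_rot: [[0.73, 0.683, -0.017], [0.683, -0.73, 0.014], [-0.003, -0.022, -1.0]]
force: [-6.7, -0.9, 22.7]
width: 0.0131
```

>>> {"method": "servo_tool", "body": {"commands": [[0,0,0,0.0015,0]]}}

```text
time_s: 11.08
position: [0.5522, 0.129, 0.1452]
ee_rot: [[0.73, 0.683, -0.016], [0.683, -0.73, 0.014], [-0.002, -0.021, -1.0]]
force: [-7.0, -1.1, 21.3]
width: 0.0128
```

>>> {"method": "servo_tool", "body": {"commands": [[0,0,0,0.0015,0],[0,0,0,0.0015,0],[0,0,0,0.0015,0]]}}

```text
time_s: 11.33
position: [0.5519, 0.1291, 0.1452]
ee_rot: [[0.73, 0.683, -0.011], [0.683, -0.73, 0.013], [0.001, -0.018, -1.0]]
force: [-5.3, -0.8, 14.0]
width: 0.013
```

```bash
python3 - <<'E'
from h import *
from plant import get_image
stem(.145)
g=get_image("scene");crop(g,240,360,140,250,"pics/s7.png",5.4)
g=get_image("wrist");crop(g,180,380,130,330,"pics/w7.png",3)
np.set_printoptions(precision=4,suppress=True)
print("paddle pts",pix(g,280,190),pix(g,225,258),pix(g,330,258))
stem(.145)
E
```

```text
t 11.33 origin [0.5514 0.1297 0.0942] tip z 0.0682 yaw 43.11 shift [-0.0001 -0.0002  0.0002] spin -0.0015 tilt [-0.011  0.013] F [-5.3 -0.8 14. ] M [-0.2  1.2 -0. ] w 0.013
paddle pts [0.5804 0.1562 0.1156] [0.5308 0.1522 0.1174] [0.5712 0.1088 0.1161]
t 11.43 origin [0.5514 0.1298 0.0942] tip z 0.0682 yaw 43.12 shift [-0.0001 -0.0002  0.0002] spin -0.0015 tilt [-0.011  0.014] F [-5.3 -1.  13.6] M [-0.2  1.2 -0. ] w 0.0128
```

View pics/s7.png

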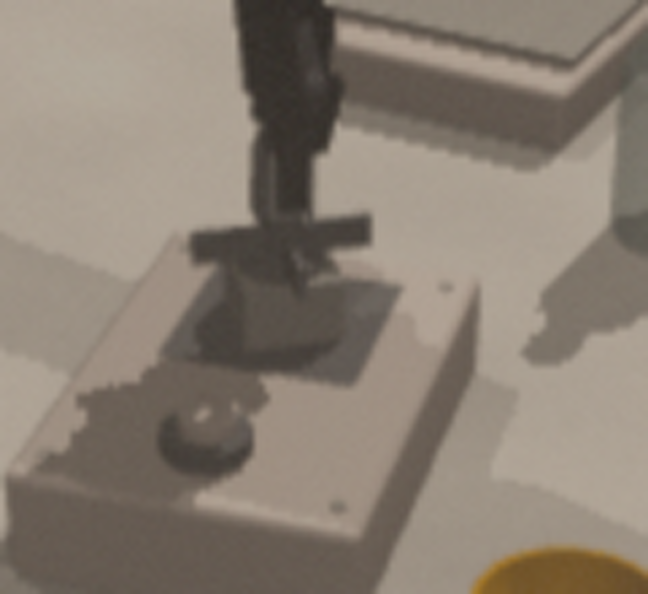

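View pics/w7.png

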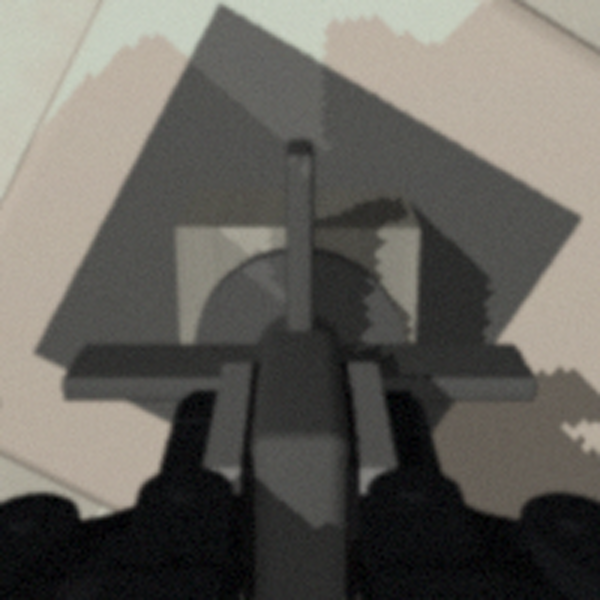

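>>> {"method": "servo_tool", "body": {"commands": [[0,0,0,0.002,0]]}}

```text
time_s: 11.52
position: [0.5519, 0.1291, 0.1451]
ee_rot: [[0.73, 0.683, -0.009], [0.683, -0.73, 0.014], [0.002, -0.016, -1.0]]
force: [-8.9, -1.1, 23.5]
width: 0.013
```

```bash
python3 - <<'E'
from h import *
from plant import get_image,arm
stem(.145)
for i in range(3): get_image("scene")
stem(.145)
s=arm.read_state();print(np.round(s["joint_velocities"],2))
if 10<s["force"][2]<35: print(arm.close_job())
E
```

```text
t 11.52 origin [0.5514 0.1298 0.0941] tip z 0.0681 yaw 43.12 shift [-0.0002 -0.0002  0.0001] spin -0.0014 tilt [-0.009  0.014] F [-8.9 -1.1 23.5] M [-0.3  1.8  0. ] w 0.013
t 11.67 origin [0.5514 0.1298 0.0941] tip z 0.0682 yaw 43.12 shift [-0.0002 -0.0003  0.0001] spin -0.0015 tilt [-0.009  0.013] F [-6.2 -0.8 18.4] M [-0.3  1.5 -0. ] w 0.013
[-0.09  0.07  0.03  0.12  0.02  0.07]
the job is handed in; nothing more can be done
None
```

The job is handed in at 11.7 s. The button was pressed and let go, and the four-paddle wheel is seated in the socket, still gripped and pressed down. No verdict was reported, so this rests on my own checks.

**What I did**
- **Button:** I pressed it to its stop with shut fingers, and the next picture showed the cap back up.
- **Wheel:** I gripped the four-paddle wheel by its tab, lifted it out of its stand and turned it about 12° to the socket angle of 43.2°. I then slid it home against the spring.

**Last checks**
- **Height:** the flange works out at 0.094 m, level with the mouth. Paddle tops measured 0.116–0.117 m, against 0.116 m expected.
- **Fit:** the axis is within about 0.5 mm of the measured socket, the yaw error is about 0.1°, and the tool tilt is about 1°.
- **Hold:** the press was 18 N and the joints were nearly still. The fingers were on the tab at 13 mm, with the grip set to 90 N.
- **Other things:** I did not go near the three-paddle wheel or the other items, but I took no final picture to check them.

**What disagreed or went rough**
- **Button force:** the press peaked at about 64 N at the wrist, through the fingertips. That is under the 120 N wrist limit but well over the 5 N the button needs.
- **Camera mismatch:** the top camera put the socket about 3 mm from where the wrist camera did. I used the wrist value, and the stem went in without contact.
- **Press easing:** the final press drops slowly while held, from 23 N to 18 N in 0.15 s. In an earlier hold it settled at about 14 N with the wheel still seated.

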